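Dock the tube block on the pipetting deck

TASK

Dock the tube block on the pipetting deck: with the fingertips, nudge it into line with the nest and push it along the plate between the two guides until it is fully home against the rear stop, then push the swing gate all the way round until it is closed up against the front of the block. Only push: never grip, lift, tip or shove the block hard, and leave the vials on the deck, the tape roll and the cork as they stand.

Things in the scene. Friction and masses are not known exactly. Their poses are not given: they have to be found in the camera images.
- deck: aluminium deck plate fixed to the bench; origin on the bench under the plate; x points from its open front to the rear stop, y left, z up. Plate top at z = 10 mm, plate spans x -150..150, y -115..130. Deck mm below are in this frame.
- nest_home (a point): on the plate's top (deck x 77, y -35, z 10): where the block's origin is when fully home. The rear stop's face is 48 mm beyond it, at deck x 125; stop and guides are 22 mm high.
- nest_mouth (a point): on the plate's top at the start of the parallel guides (deck x 65, y -35). The lane runs along deck x; the guides' inner faces are 62 mm apart (deck y -4 and -66) from x 65 to 125; in front of them lead-ins flare to y 6 and -76 at x 31.
- tube_block: low moulded tube block, round holes in its top, 96 (its x) x 56 (its y) x 36 mm high, 0.06 to 0.12 kg, loose on the plate in front of the nest, askew by up to 22 degrees; origin at the centre of its underside. It goes in lengthwise, either end first, with 3 mm of play each side; home, its front face is at deck x 29.
- gate (a joint): angle (rad) of the swing gate, counter-clockwise from above: 0 wide open (bar points to deck +y), 1.57 bar points to deck -x, 3.13 closed: bar points to deck -y across the nest's front and the bumper meets the block if it is home. Range 0..3.19; it starts below 0.6. Friction 0.08 N m, no spring: it stays where it is left.
- gate_pivot (a point): axis of the gate's upright pin on the plate's top, at the front left of the nest (deck x 12, y 30, z 10); hub 22 mm across, 28 mm high. The gate is a flat steel bar, 6 mm thick, 7.5 to 25.5 mm above the plate, from the pin to the post at its free end.
- gate_post (a point): middle of the knob (17 mm across) on the gate's end post, 88 mm from the pin axis, 40 mm above the plate; below the knob the post is 13 mm across; top 50 mm above the plate. Push bar or post on the trailing side: the deck +x side when wide open, the front side when nearly closed.
- gate_bumper (a point): axis of the rubber bumper, 14 mm across, 65 mm from the pin, held 10.5 mm off the bar's middle on its leading side (the side that meets the block); 16 mm above the plate
- vial_1: capped sample vial, 22 mm across, 44 mm high, standing loose on the deck left of the nest; origin under its centre. Leave it.
- vial_2: second capped sample vial, the same, beside the first. Leave it.
- tape_roll: roll of tape lying on the bench, 62 mm across, 18 mm high; origin under its centre. Leave it.
- cork_stopper: cork, 25 mm across, 24 mm high, on the bench; origin under its centre. Leave it.

How it is judged (in metres and radians):
On the way, in this order (a step that is already met when the one before it is completed fails the run):
1. the block is fully home against the rear stop, in line between the guides, while the gate is still open (below 2.4 rad) (x of tube_block in the frame of deck above 0.073 m and y of tube_block in the frame of deck between -0.039 and -0.031 m and angle between the x axis of tube_block and the x axis of deck, either way round below 0.08 rad and value of joint gate below 2.4 rad), for 0.2 s.
2. the gate is swung closed onto the block (value of joint gate above 3.08 rad), for 0.2 s.
At the end, for the whole second after the job is handed in: the block stands flat between the guides with its rear end within 2.5 mm of the rear stop and its centre within 4 mm of the lane's centre line (deck x above 74.5 mm, y -39 to -31 mm), aligned within 0.08 rad, at rest; the gate is closed on it (above 3.08 rad, bumper within 3 mm of the block) (x of tube_block in the frame of deck above 0.0745 m and y of tube_block in the frame of deck between -0.039 and -0.031 m and angle between the x axis of tube_block and the x axis of deck, either way round below 0.08 rad and value of joint gate above 3.08 rad and linear speed of tube_block below 0.01 m/s and angle between tube_block's own z axis and vertical below 0.06 rad); the robot touches nothing.
It fails at once if the block is gripped or shoved hard (fingers press on it with over 35 N) (contact force between the fingers and tube_block above 35 N).
It fails at once if the block is lifted off the plate (more than 8 mm) or tipped (z of tube_block in the frame of deck above 0.018 m or angle between tube_block's own z axis and vertical above 0.2 rad).
It fails at once if the block is pushed off the plate (height (world z) of tube_block below 0.002 m).
It fails at once if a vial is moved more than 15 mm (distance of any of vial_1, vial_2 from where it was at the start of the episode above 0.015 m).
It fails at once if the tape roll or the cork is moved more than 15 mm (distance of any of tape_roll, cork_stopper from where it was at the start of the episode above 0.015 m).
It also fails if it takes over 72 s, if anything falls off the work surface, if the arm or the gripper's body presses on something with over 40 N, if the wrist force passes 120 N, or if a joint passes its speed limit or range.

ROBOT

A 6-joint arm with a two-finger parallel gripper is mounted at the origin on a cart in front of the work surface, level with it; the furniture and walls round the work are solid. World frame = base frame: x ahead of the robot, y to its left, z up, the work surface at z = 0. Lengths are in mm, angles in rad, forces in N, time in s.
With the tool pointing down it reaches from about 325 to 775 mm from the base axis. Payload 9.3 kg.
Tool frame: the origin (TCP) lies midway between the tips of the shut fingers; the grasp point (between the pads) lies 19 mm behind it (manip.grasp_offset is the distance from the TCP to the grasp point, in mm); z points along the fingers, y is the direction in which the jaws open and shut (so a half turn about z gives the same grasp; the last joint's range is limited). The gripper opens to 85 mm and grips with 20 to 120 N. Pads are 22 mm wide; open, the fingers measure 114 mm over their backs; the gripper's body (76 mm by 85 mm) begins 54 mm behind the grasp point. The pads swing forward as they close: fully open they stand 13 mm farther back than shut.
Start: joints at [1.076, 0.259, 0.021, 1.334, 0, 1.418], TCP at [184.352, 518.18, 231.279] pointing down, gripper open.
Joint ranges: [-3.04, 3.04], [-0.91, 1.82], [-1.04, 1.36], [-1.92, 1.95], [-1.52, 1.45], [-3.14, 3.14]. Speed limits (rad/s): [2.22, 2.22, 2.79, 3.14, 3.14, 3.14].

INTERFACE

Orientations are given as [roll, pitch, yaw] about the fixed x, y, z axes, in that order (R = Rz(yaw) Ry(pitch) Rx(roll)).
In Python, from plant import manip, snapshot, camera_info gives the robot as it stands.
- The arm moves only by the tool drive_tool, never from a script. Its argument "rows" is a list of rows, each a list of 5 numbers: the closure, from 0 (fully open) to 1 (shut), then the shift along the tool's x, y, z in m, then the turn about the tool's z in rad. In form: [[claw, x, y, z, turn], ...]. A call has 1 to 12 rows; each row is the pose to reach, as a shift and turn from the pose measured when the call began, along the tool's axes at that moment; what a row does not reach only later rows make up. A row lasts 1/10 s, in which the tool goes at most 50 mm and 8.59 degrees, less where a joint would pass 70% of its speed; a pose out of reach is approached as far as the arm can. A call with a gripper value outside its range is refused whole. The fingers move at their own pace and stop on an object; the grip force is fixed at half the most. Time passes only in rows, so rows that repeat a pose let the fingers close. It gives the time, the measured TCP pose, the force and the opening at its end, in the units of the state.
- manip.state(): the state, without advancing time (a new reading comes with each control period).
- snapshot(name): name is "scene" or "top" or "wrist"; returns (picture, depth): 480x640x3 uint8, red, green, blue; 480x640 float32, mm along the optical axis (not along the pixel's ray), 0 where there is no reading.
- camera_info(name): a dict with "K" (3x3 intrinsics, pixels), "R" (3x3) and "t" (3): a world point X has camera coordinates R X + t. Camera axes: x right, y down, z forward; pixel columns grow to the right and rows downward; lengths in mm; the calibration is good to about 2 mm. A picture is of the moment at which its call begins: read the wrist's pose just before it. camera_info takes no time and is no camera call; for the wrist camera it gives the pose at the moment of the call.
- manip.hand_in(): hands the job in, once; it reports no verdict.
The state is a dict: "clock": time; "joint_positions": joint angles; "dq": joint speeds; "joint_torque": joint torques, N m; "tcp_pos": TCP position; "tool_rot": TCP orientation; "wrist_force": force on the tool from outside, world axes, zero at the start; "moment": the same for the moment, N m; "width": finger opening in mm.
Only numpy, scipy, OpenCV 4.12 (cv2) and the standard library are available. Lean on these libraries where they do the work, as an engineer would, in place of code of your own. Each camera call takes 0.05 s, during which the arm holds its last target.

## Working session

There is one attempt and no reset: what is moved stays moved. The work goes in short steps, Python scripts to look and compute and a tool call to move; the robot and the scene stay as the last step left them, time stands still between calls to the robot, and variables do not carry over. Pictures are saved under pics/ and viewed, and the job is handed in when it is done.

Besides the shell and the picture viewer there is one more tool, called after "Call:" as a command line: name --pt "numbers of a row" for each row, then --argument value for the rest. drive_tool: Moves the arm, as the interface text tells. Its arguments: {"type":"object","properties":{"rows":{"type":"array","items":{"type":"array","items":{"type":"number"}}}},"required":["rows"]}

```bash
mkdir -p pics
python3 - <<'E'
from plant import manip, snapshot, camera_info
import cv2,numpy as np
print(manip.state())
for n in ("scene","top"):
    p,d=snapshot(n); cv2.imwrite(f"pics/{n}0.png",p[:,:,::-1]); np.save(f"pics/{n}0.npy",d); ci=camera_info(n); print(n,ci)
    np.savez(f"pics/{n}0ci.npz",**{k:np.array(ci[k]) for k in "KRt"})
E
```

```text
{'clock': 0.0, 'joint_positions': array([1.07640639e+00, 2.59217602e-01, 2.07802336e-02, 1.33372813e+00,
       1.94139734e-05, 1.41819855e+00]), 'dq': array([-0.00030125, -0.00058558, -0.00028023,  0.00105185, -0.00155679,
        0.00109656]), 'joint_torque': array([-4.57449132e-04, -5.55644059e+01,  3.44532537e+01,  1.36938496e-02,
       -1.33794315e-04, -1.36540643e-05]), 'tcp_pos': array([184.21048372, 517.93733856, 230.65964664]), 'tool_rot': array([-3.14024234e+00, -2.27311211e-04,  2.79980032e+00]), 'wrist_force': array([-0.21367608,  0.16999131,  0.9040477 ]), 'moment': array([ 0.0397115 ,  0.01115418, -0.01790233]), 'width': 85.03602711968377}
scene {'K': array([[547.76110055,   0.        , 321.26079041],
       [  0.        , 547.76110055, 235.52191755],
       [  0.        ,   0.        ,   1.        ]]), 'R': array([[-0.86192004, -0.5070429 ,  0.00115698],
       [-0.3323241 ,  0.56318999, -0.75655649],
       [ 0.382955  , -0.65247569, -0.65392732]]), 't': array([598.81507277, 114.59415663, 878.1405196 ])}
top {'K': array([[462.34587838,   0.        , 324.71242962],
       [  0.        , 462.34587838, 232.72884636],
       [  0.        ,   0.        ,   1.        ]]), 'R': array([[-0.23068653, -0.97301967, -0.00405615],
       [-0.95273424,  0.2267202 , -0.20222616],
       [ 0.19768964, -0.04278642, -0.97933045]]), 't': array([343.54172322, 488.39518376, 815.63430856])}
```

View pics/scene0.png

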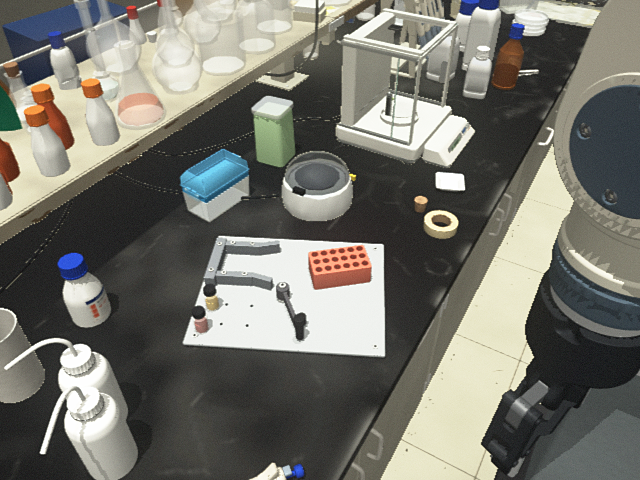

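View pics/top0.png

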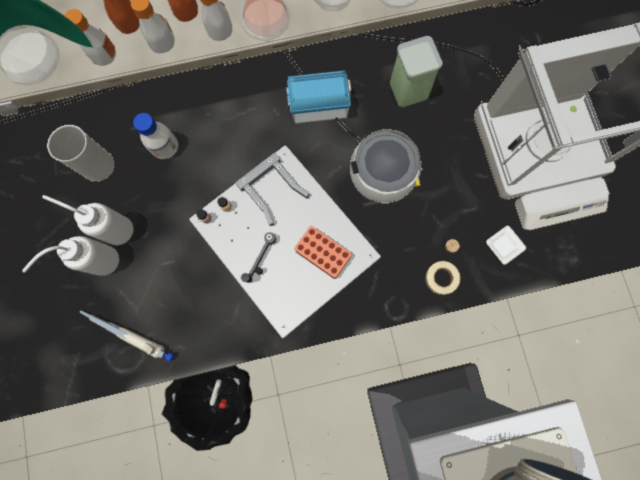

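```bash
cat > h.py <<'E'
import cv2,numpy as np
from plant import manip, snapshot, camera_info
def ray(ci,px,z):
    K,R,t=[np.array(ci[k]) for k in "KRt"]
    px=np.atleast_2d(np.array(px,float)); d=np.c_[px,np.ones(len(px))]@np.linalg.inv(K).T@R
    c=-R.T@t; s=(z-c[2])/d[:,2]; return (c+d*s[:,None])
def proj(ci,X):
    K,R,t=[np.array(ci[k]) for k in "KRt"]
    q=(np.atleast_2d(X)@R.T+t)@K.T; return q[:,:2]/q[:,2:]
def big(m):
    cs,_=cv2.findContours(m.astype(np.uint8),cv2.RETR_EXTERNAL,cv2.CHAIN_APPROX_NONE)
    return max(cs,key=cv2.contourArea)
def quad(c):
    h=cv2.convexHull(c); 
    for e in np.arange(2,20,.5):
        a=cv2.approxPolyDP(h,e,True)
        if len(a)==4:break
    a=a[:,0,:].astype(float)
    # refine: fit lines
    pts=c[:,0,:].astype(float); L=[]
    for i in range(4):
        p,q=a[i],a[(i+1)%4]; u=(q-p)/np.linalg.norm(q-p); n=np.array([-u[1],u[0]])
        s=(pts-p)@u; dd=(pts-p)@n; l=np.linalg.norm(q-p)
        k=(s>.1*l)&(s<.9*l)&(abs(dd)<3)
        vx,vy,x,y=cv2.fitLine(pts[k].astype(np.float32),cv2.DIST_HUBER,0,.01,.01).ravel(); L.append((np.array([x,y]),np.array([vx,vy])))
    out=[]
    for i in range(4):
        (p,u),(q,v)=L[i-1],L[i]; s=np.linalg.solve(np.c_[u,-v],q-p); out.append(p+s[0]*u)
    return np.array(out)
E
python3 - <<'E'
from h import *
for n in ("scene","top"):
    im=cv2.imread(f"pics/{n}0.png"); ci=dict(np.load(f"pics/{n}0ci.npz"))
    hsv=cv2.cvtColor(im,cv2.COLOR_BGR2HSV)
    x0,y0,x1,y1=(175,225,400,365) if n=="scene" else (180,140,390,345)
    roi=np.zeros(im.shape[:2],bool); roi[y0:y1,x0:x1]=1
    m=roi&(im.min(2)>130)
    q=quad(big(m)); P=ray(ci,q,10); print(n,q.round(1).tolist()); print(P.round(1).tolist()); print("sides",np.linalg.norm(P-np.roll(P,-1,0),axis=1).round(1), 'c',P.mean(0))
    o=roi&((hsv[...,0]<12)&(hsv[...,1]>120)&(hsv[...,2]>90))
    c=big(o); print('orange',cv2.boundingRect(c)); 
    v=cv2.resize(im[y0:y1,x0:x1],None,fx=3.4,fy=3.4,interpolation=cv2.INTER_CUBIC)
    cv2.imwrite(f"pics/{n}0z.png",v[:600,:800])
E
```

```text
scene [[217.6999969482422, 235.8000030517578], [382.6000061035156, 244.1999969482422], [384.5, 356.20001220703125], [182.6999969482422, 343.6000061035156]]
[[760.2, 259.3, 10.0], [492.6, 127.9, 10.0], [384.6, 346.9, 10.0], [651.2, 477.8, 10.0]]
sides [298.1 244.1 297.  244.2] c [572.12359438 302.9684145   10.        ]
orange (309, 245, 62, 44)
top [[284.5, 144.39999389648438], [380.20001220703125, 256.3999938964844], [282.1000061035156, 337.79998779296875], [188.8000030517578, 218.89999389648438]]
[[761.3, 257.0, 10.0], [492.2, 125.6, 10.0], [385.4, 343.9, 10.0], [652.1, 474.7, 10.0]]
sides [299.4 243.  297.1 243.6] c [572.76466597 300.29454192  10.        ]
orange (296, 228, 55, 50)
```

View pics/top0z.png

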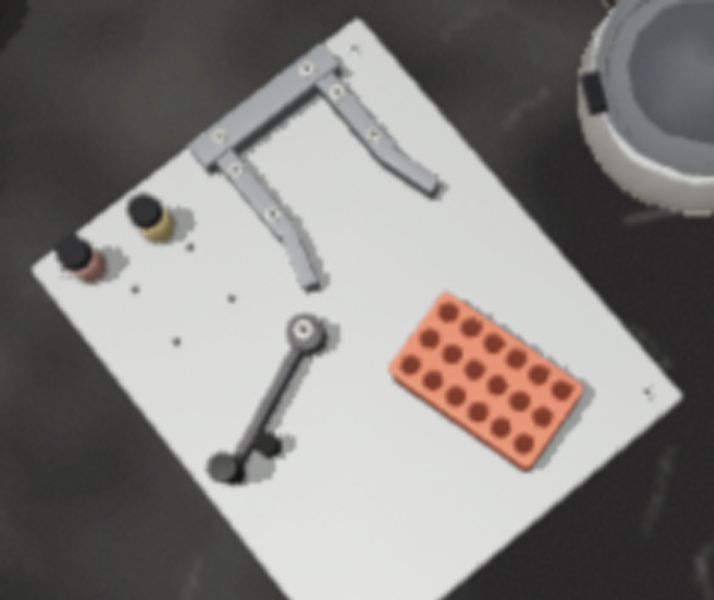

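View pics/scene0z.png

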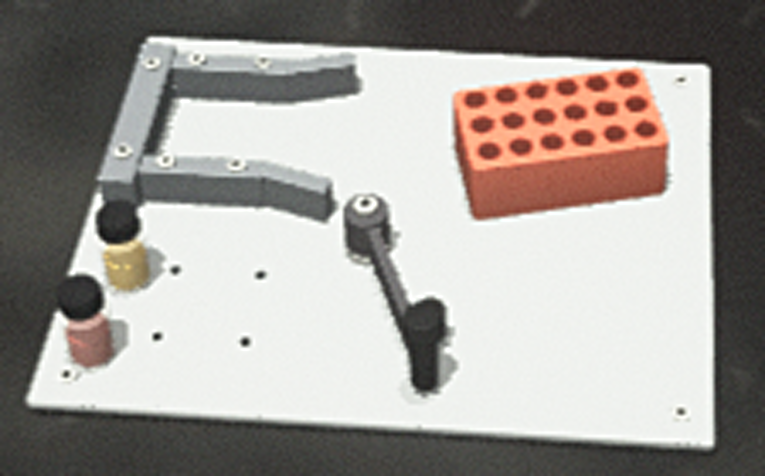

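```bash
cat >> h.py <<'E'
YAW=None
def deckT(P): # P: 4 corners order RR,FR,FL,RL
    P=np.asarray(P)[:,:2]; ref=np.array([[150,-115],[-150,-115],[-150,130],[150,130]],float)
    a=P-P.mean(0); b=ref-ref.mean(0)
    th=np.arctan2((b[:,0]*a[:,1]-b[:,1]*a[:,0]).sum(),(a*b).sum())
    R=np.array([[np.cos(th),-np.sin(th)],[np.sin(th),np.cos(th)]]); return th,R,P.mean(0)-R@ref.mean(0)
def holes(im,roi):
    hsv=cv2.cvtColor(im,cv2.COLOR_BGR2HSV)
    o=roi&((hsv[...,0]<14)|(hsv[...,0]>172))&(hsv[...,1]>110)&(hsv[...,2]>50)
    o=cv2.morphologyEx(o.astype(np.uint8),cv2.MORPH_OPEN,np.ones((3,3)))
    c=big(o); H=np.zeros(im.shape[:2],np.uint8); cv2.drawContours(H,[c],-1,255,-1)
    g=im[...,2].astype(float)
    return c,H,g
E
python3 - <<'E'
from h import *
Q={'scene':[[760.2,259.3],[492.6,127.9],[384.6,346.9],[651.2,477.8]],'top':[[761.3,257],[492.2,125.6],[385.4,343.9],[652.1,474.7]]}
for n in ("scene","top"):
    im=cv2.imread(f"pics/{n}0.png"); ci=dict(np.load(f"pics/{n}0ci.npz"))
    x0,y0,x1,y1=(290,230,385,300) if n=="scene" else (285,215,365,285)
    roi=np.zeros(im.shape[:2],bool); roi[y0:y1,x0:x1]=1
    th,R,t=deckT(Q[n]); print(n,'yaw',th,np.degrees(th),'t',t)
    D=lambda px,z:(ray(ci,px,z)[:,:2]-t)@R
    c,H,g=holes(im,roi)
    s=4; up=cv2.resize(im[y0:y1,x0:x1],None,fx=s,fy=s,interpolation=cv2.INTER_CUBIC); r=cv2.GaussianBlur(up[...,2],(5,5),0)
    Hu=cv2.resize(H[y0:y1,x0:x1],None,fx=s,fy=s,interpolation=cv2.INTER_NEAREST)
    m=((r<165)&(cv2.erode(Hu,np.ones((9,9)))>0)).astype(np.uint8)
    k,l,st,ce=cv2.connectedComponentsWithStats(m)
    cand=[(st[i,4],(ce[i]+.5)/s-.5+[x0,y0]) for i in range(1,k) if 30<st[i,4]<1200]
    print([a for a,_ in cand])
    P=np.array([p for _,p in cand]); G=D(P,46); print(len(P)); print(G.round(1).tolist())
    if len(P):
        (cx,cy),wh,an=cv2.minAreaRect(G.astype(np.float32)); print(cx,cy,wh,an)
    cv2.imwrite(f"pics/{n}m.png",np.hstack([up,cv2.cvtColor(m*255,cv2.COLOR_GRAY2BGR)])[:600,:800])
E
```

```text
scene yaw 0.45804211840622794 26.24388022390838 t [575.46644669 296.24810017]
[np.int32(247), np.int32(256), np.int32(255), np.int32(241), np.int32(236), np.int32(246), np.int32(266), np.int32(272), np.int32(264), np.int32(265), np.int32(269), np.int32(276), np.int32(270), np.int32(272), np.int32(188), np.int32(281), np.int32(267), np.int32(288), np.int32(288)]
19
[[-106.2, -60.8], [-91.5, -56.7], [-76.9, -52.7], [-62.3, -49.0], [-47.7, -44.8], [-32.9, -40.6], [-110.9, -43.4], [-96.4, -39.4], [-81.6, -35.5], [-66.9, -31.6], [-52.2, -27.3], [-37.7, -23.5], [-115.7, -26.2], [-101.1, -22.2], [-31.7, 0.0], [-86.4, -18.1], [-71.7, -14.0], [-57.1, -10.0], [-42.4, -5.9]]
-68.82625579833984 -30.733638763427734 (88.32987976074219, 38.70785903930664) 15.960912704467773
top yaw 0.4570480347994296 26.186923428755698 t [576.05975796 293.56980667]
[np.int32(325), np.int32(336), np.int32(327), np.int32(348), np.int32(332), np.int32(340), np.int32(320), np.int32(328), np.int32(350), np.int32(332), np.int32(335), np.int32(347), np.int32(338), np.int32(353), np.int32(347), np.int32(336), np.int32(347), np.int32(347)]
18
[[-32.7, -38.1], [-47.4, -42.4], [-37.6, -20.8], [-62.2, -46.3], [-52.1, -24.9], [-76.7, -50.4], [-42.3, -3.3], [-66.8, -28.7], [-91.3, -54.3], [-56.8, -7.4], [-81.4, -32.9], [-106.1, -58.4], [-71.6, -11.6], [-96.1, -36.8], [-86.2, -15.5], [-110.6, -40.8], [-100.7, -19.5], [-115.5, -23.6]]
-74.15306091308594 -30.880319595336914 (76.11424255371094, 36.33244323730469) 15.348856925964355
```

View pics/topm.png

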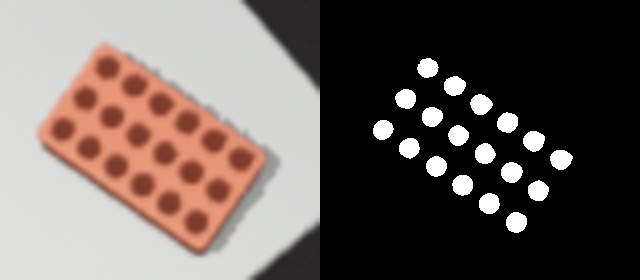

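```bash
cat >> h.py <<'E'
TH=0.4575; RD=np.array([[np.cos(TH),-np.sin(TH)],[np.sin(TH),np.cos(TH)]]); TD=np.array([575.8,294.9])
def d2w(p): return np.asarray(p,float)@RD.T+TD
def w2d(p): return (np.asarray(p,float)[...,:2]-TD)@RD
def shift(dx,dy,z,yaw=TH+np.pi):
    """tool-frame shift (m) & turn to reach deck (dx,dy), world z"""
    s=manip.state(); p=np.array(s['tcp_pos']); y=s['tool_rot'][2]
    d=np.r_[d2w([dx,dy]),z]-p
    from scipy.spatial.transform import Rotation as Ro
    l=Ro.from_euler('xyz',s['tool_rot']).as_matrix().T@d
    turn=-((yaw-y+np.pi)%(2*np.pi)-np.pi)
    print('shift',(l/1000).round(4),'turn',round(turn,4),'now deck',w2d(p).round(1),'z',p[2].round(1),'yawdeck',round(y-TH,3),'F',np.round(s['wrist_force'],1),'w',round(s['width'],1),'t',round(s['clock'],2))
E
python3 - <<'E'
from h import *
for n,px in (('top',[(180+303/3.4,140+330/3.4),(180+225/3.4,140+467/3.4)]),('scene',[(175+366/3.4,225+203/3.4),(175+427/3.4,225+312/3.4)])):
    ci=dict(np.load(f"pics/{n}0ci.npz"))
    hub=w2d(ray(ci,[px[0]],38)); kn=w2d(ray(ci,[px[1]],60)); print(n,hub,kn,np.linalg.norm(kn-hub)); v=(kn-hub)[0]; print('gate',np.arctan2(-v[0],v[1]))
print(d2w([[-150,-33],[20,-35]]))
shift(-160,-33,100)
E
```

```text
top [[11.32285202 28.48226288]] [[-25.91410664 107.37726718]] 87.24111870916482
gate 0.440982384981062
scene [[11.85067284 26.68295194]] [[-25.51756721 108.88889301]] 90.30062076801092
gate 0.42664668027143327
[[455.80238252 199.0377457 ]
 [609.202922   272.33354699]]
shift [-0.3558 -0.2165  0.1309] turn -0.7993 now deck [-252.8  373.1] z 230.7 yawdeck 2.342 F [-0.5 -0.2  0. ] w 85.6 t 0.1
```

```bash
sed -i 's/TD=np.array(\[575.8,294.9\])/TD=np.array([576.06,293.57])/' h.py
python3 - <<'E'
from h import *
shift(-170,-32,120)
E
```

```text
shift [-0.3488 -0.2241  0.1109] turn -0.7993 now deck [-252.4  374.4] z 230.7 yawdeck 2.342 F [-0.5 -0.2  0. ] w 85.6 t 0.1
```

Call:
drive_tool --pt "0.65 -0.04 -0.025 0 -0.1" --pt "0.65 -0.08 -0.05 0 -0.2" --pt "0.65 -0.12 -0.075 0.02 -0.3" --pt "0.65 -0.16 -0.1 0.03 -0.4" --pt "0.65 -0.2 -0.125 0.05 -0.5" --pt "0.65 -0.24 -0.15 0.07 -0.6" --pt "0.65 -0.28 -0.175 0.09 -0.7" --pt "0.65 -0.32 -0.2 0.1 -0.799" --pt "0.65 -0.349 -0.224 0.111 -0.799" --pt "0.65 -0.349 -0.224 0.111 -0.799" --pt "0.65 -0.349 -0.224 0.111 -0.799"

```text
clock: 1.2
tcp_pos: [437.9, 189.1, 119.5]
tool_rot: [-3.141, -0.002, -2.687]
wrist_force: [-0.0, 0.1, -0.4]
width: 29.9
```

Run:
```python
from h import *
shift(-160,-32,20)
ci=camera_info('wrist'); p,d=snapshot('wrist'); cv2.imwrite('pics/w1.png',p[:,:,::-1])
np.savez("pics/w1ci.npz",**{k:np.array(ci[k]) for k in "KRt"}); print(d[240,320], -ci['R'].T@ci['t'], w2d(-ci['R'].T@ci['t']))
print(proj(ci,np.r_[manip.state()['tcp_pos']]))
```

```text
shift [-0.0103  0.0008  0.0994] turn -0.003 now deck [-170.1  -32.7] z 119.5 yawdeck -3.145 F [-0.   0.1 -0.4] w 29.9 t 1.2
274.72128 [367.72170307 155.04886416 262.39280826] [-248.09839481  -32.25116332]
[[320.04868698 313.507742  ]]
```

View pics/w1.png

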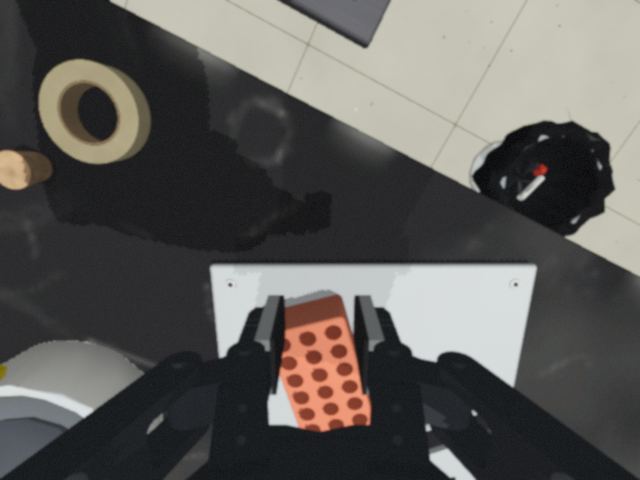

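Run:
```python
from h import *
ci=dict(np.load("pics/w1ci.npz"))
P=ray(ci,[(211.5,265),(537,265)],10); print(w2d(P))
print('block front top corners', w2d(ray(ci,[(286,328),(350,316)],46)), 'bottom',w2d(ray(ci,[(283,305),(341,295)],46)))
shift(-162,-31,20)
```

```text
[[-150.26195038 -112.25207734]
 [-149.86873614  129.60925453]]
block front top corners [[-118.61062042  -54.69863394]
 [-127.62803543  -11.71621603]] bottom [[-135.85071218  -56.17929571]
 [-143.05716164  -17.98152195]]
shift [-0.0082  0.0009  0.0999] turn -0.0013 now deck [-170.   -31.9] z 119.9 yawdeck -3.143 F [-0.3  0.4 -0.1] w 30.1 t 1.25
```

Call:
drive_tool --pt "0.65 0 -0.003 0.04 0" --pt "0.65 0 -0.003 0.08 0" --pt "0.65 0 -0.003 0.1 0" --pt "0.65 0 -0.003 0.1 0" --pt "0.65 -0.008 -0.003 0.1 0" --pt "0.65 -0.016 -0.003 0.1 0" --pt "0.65 -0.022 -0.003 0.1 0" --pt "0.65 -0.028 -0.003 0.1 0" --pt "0.65 -0.034 -0.003 0.1 0" --pt "0.65 -0.04 -0.003 0.1 0" --pt "0.65 -0.046 -0.003 0.1 0" --pt "0.65 -0.052 -0.003 0.1 0"

```text
clock: 2.45
tcp_pos: [485.9, 210.1, 19.7]
tool_rot: [-3.141, -0.002, -2.685]
wrist_force: [-1.2, -1.2, 0.6]
width: 30.4
```

```bash
cat >> h.py <<'E'
def look(tag):
    im,_=snapshot('top'); im=np.ascontiguousarray(im[:,:,::-1]); cv2.imwrite(f'pics/{tag}.png',im); ci=camera_info('top')
    v=cv2.resize(im[135:345,180:390],None,fx=2.8,fy=2.8,interpolation=cv2.INTER_CUBIC); cv2.imwrite(f'pics/{tag}z.png',v)
    return im,ci
E
python3 - <<'E'
from h import *
look('p1'); shift(-84,-35,20)
E
```

```text
shift [-0.0327  0.0002 -0.0003] turn -0.0014 now deck [-116.7  -35.1] z 19.8 yawdeck -3.143 F [0.5 0.5 0.6] w 30.0 t 2.5
```

View pics/p1z.png

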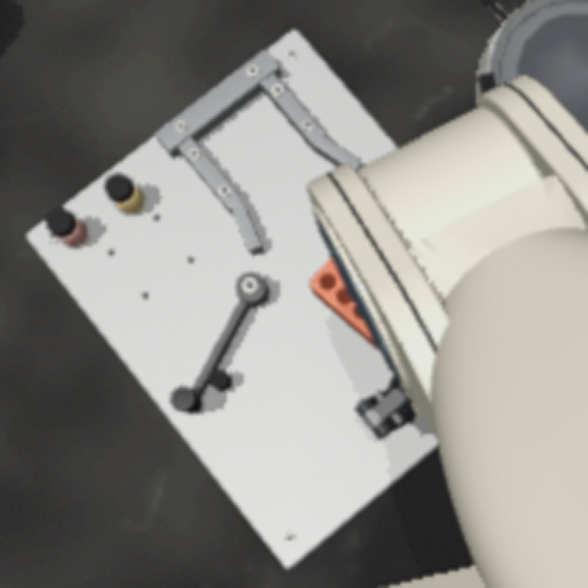

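Run:
```python
from h import *
a,_=snapshot('scene'); b,_=snapshot('wrist')
a=a[220:370,170:400]; a=cv2.resize(a,(640,417),interpolation=cv2.INTER_CUBIC)
cv2.imwrite('pics/p1s.png',a[:,:,::-1]); cv2.imwrite('pics/p1w.png',b[:,:,::-1])
```

```text
(no output)
```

View pics/p1s.png

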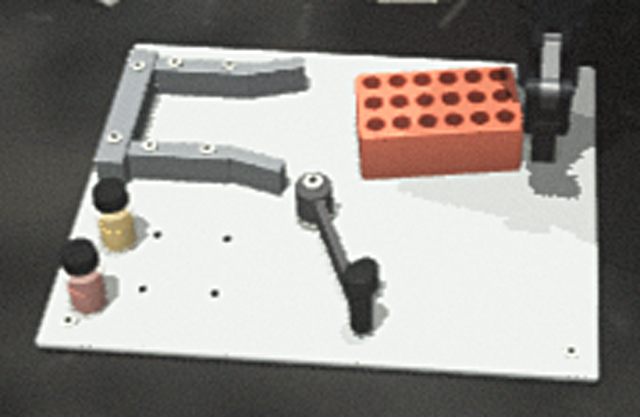

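View pics/p1w.png

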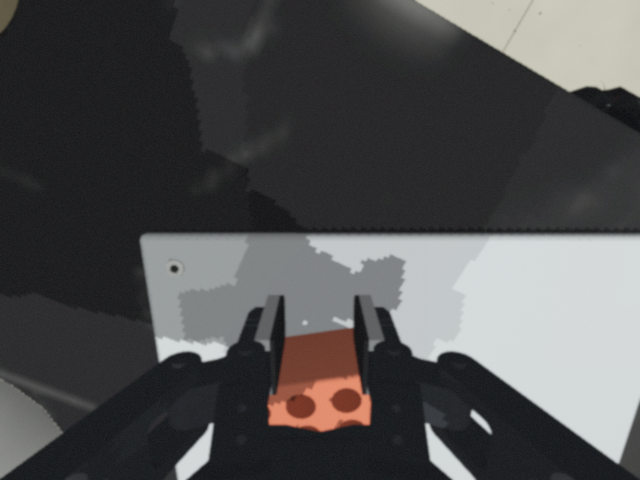

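Call:
drive_tool --pt "0.65 -0.007 0 0 0" --pt "0.65 -0.014 0 0 0" --pt "0.65 -0.021 0 0 0" --pt "0.65 -0.028 0 0 0" --pt "0.65 -0.035 0 0 0" --pt "0.65 -0.035 0 0 0"

```text
clock: 3.2
tcp_pos: [518.3, 225.9, 19.5]
tool_rot: [-3.141, -0.001, -2.685]
wrist_force: [-0.1, -0.5, -0.8]
width: 29.8
```

```bash
cat >> h.py <<'E'
def block(tag):
    im,_=snapshot('scene'); im=np.ascontiguousarray(im[:,:,::-1]); ci=camera_info('scene')
    v=im[220:370,170:400]; cv2.imwrite(f'pics/{tag}.png',cv2.resize(v,(640,417),interpolation=cv2.INTER_CUBIC))
    x0,y0,x1,y1=190,228,390,320
    roi=np.zeros(im.shape[:2],bool); roi[y0:y1,x0:x1]=1
    c,H,g=holes(im,roi); s=4
    up=cv2.resize(im[y0:y1,x0:x1],None,fx=s,fy=s,interpolation=cv2.INTER_CUBIC); r=cv2.GaussianBlur(up[...,2],(5,5),0)
    Hu=cv2.resize(H[y0:y1,x0:x1],None,fx=s,fy=s,interpolation=cv2.INTER_NEAREST)
    m=((r<165)&(cv2.erode(Hu,np.ones((9,9)))>0)).astype(np.uint8)
    k,l,st,ce=cv2.connectedComponentsWithStats(m)
    P=np.array([(ce[i]+.5)/s-.5+[x0,y0] for i in range(1,k) if 150<st[i,4]<400])
    G=w2d(ray(ci,P,46)); (cx,cy),wh,an=cv2.minAreaRect(G.astype(np.float32)); print(len(P),'c',round(cx,1),round(cy,1),np.round(wh,1),'ang',round(an,1)); print('mean',G.mean(0).round(1)); return G
E
python3 - <<'E'
from h import *
print(block('p2').round(0).tolist()); shift(-50,-35,20)
E
```

```text
17 c -21.1 -44.7 [76.2 36. ] ang 0.0
mean [-19.  -43.8]
[[17.0, -63.0], [2.0, -63.0], [-14.0, -62.0], [-29.0, -62.0], [-44.0, -63.0], [-58.0, -48.0], [17.0, -45.0], [2.0, -45.0], [-14.0, -45.0], [-29.0, -45.0], [-44.0, -45.0], [17.0, -27.0], [2.0, -27.0], [-14.0, -27.0], [-29.0, -27.0], [-44.0, -27.0], [-59.0, -27.0]]
shift [-0.0323  0.0001 -0.0006] turn -0.0011 now deck [-82.3 -35.1] z 19.4 yawdeck -3.143 F [-0.2  0.4 -0.6] w 29.8 t 3.25
```

View pics/p2.png

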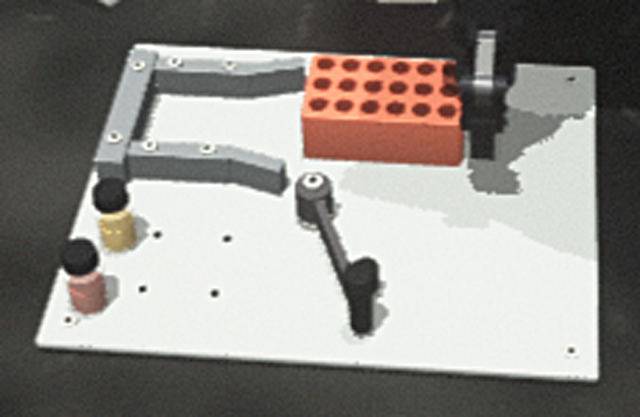

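Call:
drive_tool --pt "0.65 0.012 0 0 0" --pt "0.65 0.012 0 -0.04 0" --pt "1 0.012 -0.01 -0.06 0" --pt "1 -0.02 -0.04 -0.06 0" --pt "1 -0.061 -0.064 -0.06 0" --pt "1 -0.061 -0.064 -0.05 0" --pt "1 -0.061 -0.064 -0.02 0" --pt "1 -0.061 -0.064 0 0" --pt "1 -0.061 -0.064 0 0"

```text
clock: 4.15
tcp_pos: [597.6, 194.5, 16.4]
tool_rot: [3.14, -0.007, -2.685]
wrist_force: [-0.6, -0.0, -0.0]
width: 0.3
```

Run:
```python
from h import *
block('p3'); shift(-21,-77.5,20)
```

```text
15 c -21.2 -44.7 [76.3 36.1] ang 0.0
mean [-19.7 -41.2]
shift [-0.0023  0.0212 -0.0017] turn -0.0011 now deck [-23.3 -98.7] z 18.3 yawdeck -3.143 F [1.  1.1 1.6] w -0.0 t 4.2
```

View pics/p3.png

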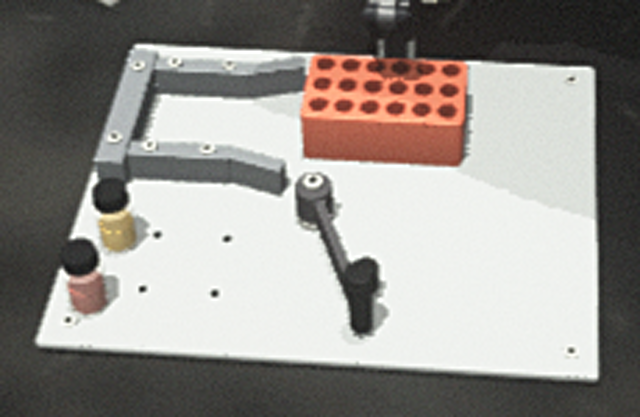

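Call:
drive_tool --pt "1 -0.002 0.006 0 0" --pt "1 -0.002 0.01 0 0" --pt "1 -0.002 0.013 0 0" --pt "1 -0.002 0.016 0 0" --pt "1 -0.002 0.019 0 0" --pt "1 -0.002 0.0215 0 0" --pt "1 -0.002 0.0215 0 0"

```text
clock: 4.9
tcp_pos: [590.8, 215.3, 18.4]
tool_rot: [3.141, -0.005, -2.685]
wrist_force: [0.3, 0.4, 0.5]
width: 0.0
```

Run:
```python
from h import *
block('p4'); shift(-21,-77.5,20)
```

```text
13 c -21.5 -34.9 [76.  36.1] ang 0.0
mean [-19.8 -32.2]
shift [-0.0003 -0.0006 -0.0017] turn -0.0008 now deck [-21.3 -76.9] z 18.3 yawdeck -3.142 F [ 0.9 -0.4 -0.5] w -0.1 t 4.95
```

Call:
drive_tool --pt "1 0 -0.012 0 0" --pt "1 0 -0.014 -0.03 0" --pt "1 0 -0.014 -0.065 0" --pt "0.8 0.04 0.01 -0.065 0" --pt "0.65 0.078 0.042 -0.06 0" --pt "0.65 0.078 0.042 -0.06 0" --pt "0.65 0.078 0.042 -0.02 0" --pt "0.65 0.078 0.042 -0.001 0" --pt "0.65 0.078 0.042 -0.001 0" --pt "0.65 0.07 0.042 -0.001 0" --pt "0.65 0.062 0.042 -0.001 0" --pt "0.65 0.056 0.042 -0.001 0"

```text
clock: 6.15
tcp_pos: [524.0, 228.6, 20.7]
tool_rot: [3.141, -0.003, -2.685]
wrist_force: [-1.2, -1.1, 0.4]
width: 29.9
```

Run:
```python
from h import *
block('p5'); shift(-20,-35,20)
```

```text
16 c -15.6 -34.7 [36.1 76.2] ang 89.9
mean [-10.9 -33.6]
shift [-0.0548  0.0003  0.0004] turn -0.0009 now deck [-74.8 -35.3] z 20.5 yawdeck -3.143 F [0.4 0.4 0.2] w 29.9 t 6.2
```

View pics/p5.png

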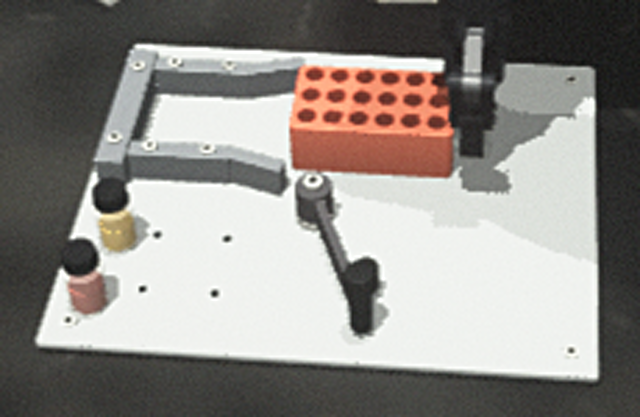

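Call:
drive_tool --pt "0.65 -0.007 0 0 0" --pt "0.65 -0.014 0 0 0" --pt "0.65 -0.021 0 0 0" --pt "0.65 -0.028 0 0 0" --pt "0.65 -0.035 0 0 0" --pt "0.65 -0.041 0 0 0" --pt "0.65 -0.047 0 0 0" --pt "0.65 -0.053 0 0 0" --pt "0.65 -0.059 0 0 0" --pt "0.65 -0.065 0 0 0" --pt "0.65 -0.071 0 0 0" --pt "0.65 -0.076 0 0 0"

```text
clock: 7.4
tcp_pos: [593.2, 262.6, 20.3]
tool_rot: [3.141, -0.002, -2.685]
wrist_force: [-0.8, -1.4, 0.9]
width: 29.8
```

Run:
```python
from h import *
block('p6'); shift(18,-35,20)
```

```text
16 c 62.3 -34.7 [36.6 74.8] ang 89.9
mean [ 66.3 -33.7]
shift [-0.0156  0.0004  0.0003] turn -0.0009 now deck [  2.4 -35.4] z 20.3 yawdeck -3.143 F [0.2 0.2 0.1] w 29.8 t 7.45
```

View pics/p6.png

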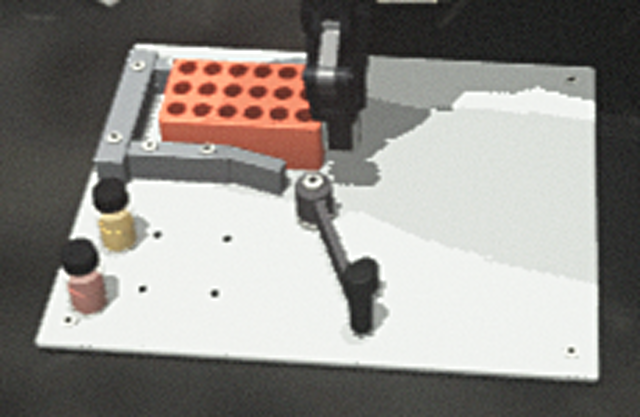

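Call:
drive_tool --pt "0.65 -0.003 0 0 0" --pt "0.65 -0.006 0 0 0" --pt "0.65 -0.009 0 0 0" --pt "0.65 -0.011 0 0 0" --pt "0.65 -0.012 0 0 0" --pt "0.65 -0.013 0 0 0" --pt "0.65 -0.014 0 0 0" --pt "0.65 -0.014 0 0 0"

```text
clock: 8.25
tcp_pos: [606.5, 269.1, 20.3]
tool_rot: [3.141, -0.001, -2.685]
wrist_force: [-0.5, -0.4, -0.2]
width: 29.7
```

Call:
drive_tool --pt "0.65 -0.0007 0 0 0" --pt "0.65 -0.0014 0 0 0" --pt "0.65 -0.002 0 0 0" --pt "0.65 -0.002 0 0 0"

```text
clock: 8.65
tcp_pos: [607.9, 269.8, 20.3]
tool_rot: [3.141, -0.002, -2.685]
wrist_force: [-2.9, 0.5, 2.1]
width: 29.7
```

Run:
```python
from h import *
block('p7'); shift(20,-35,20)
```

```text
17 c 70.2 -29.3 [ 54.2 102. ] ang 70.7
mean [ 79.8 -31. ]
shift [-0.0019  0.0004  0.0003] turn -0.0009 now deck [ 18.1 -35.4] z 20.4 yawdeck -3.143 F [-3.6 -0.8  1.7] w 29.6 t 8.7
```

Call:
drive_tool --pt "0.65 -0.0005 0 0 0" --pt "0.65 -0.001 0 0 0" --pt "0.65 -0.001 0 0 0" --pt "0.65 -0.001 0 0 0"

```text
clock: 9.1
tcp_pos: [607.9, 269.8, 20.3]
tool_rot: [3.141, -0.004, -2.685]
wrist_force: [-7.2, -3.4, 4.8]
width: 29.7
```

Run:
```python
from h import *
G=block('p8'); print(G.round(1).tolist()); shift(20,-35,20)
```

```text
17 c 70.2 -29.1 [ 54.6 102.3] ang 70.0
mean [ 79.8 -31. ]
[[116.0, -52.9], [100.9, -52.7], [85.2, -52.8], [70.4, -53.0], [55.4, -52.8], [116.2, -35.0], [100.8, -34.9], [85.3, -35.1], [70.4, -35.0], [55.1, -35.1], [116.1, -16.7], [100.9, -16.8], [85.5, -17.0], [70.3, -16.9], [55.3, -17.0], [41.8, -16.7], [31.4, 14.0]]
shift [-0.0019  0.0004  0.0003] turn -0.001 now deck [ 18.1 -35.4] z 20.3 yawdeck -3.143 F [-6.6 -3.5  5.6] w 29.8 t 9.15
```

View pics/p8.png

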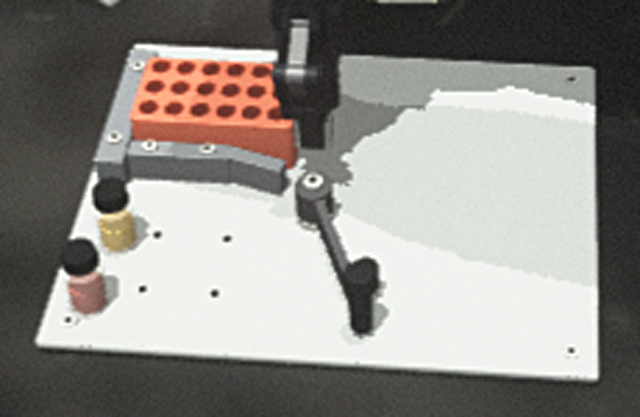

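Call:
drive_tool --pt "0.65 0.004 0 0 0" --pt "0.65 0.015 0 0 0" --pt "0.65 0.015 0 -0.03 0" --pt "1 0.015 0 -0.07 0" --pt "1 0.015 0.04 -0.07 0" --pt "1 0.01 0.085 -0.07 0" --pt "1 0.007 0.131 -0.07 0" --pt "1 0.007 0.131 -0.07 0" --pt "1 0.007 0.131 -0.035 0" --pt "1 0.007 0.131 0 0" --pt "1 0.007 0.131 0 0"

```text
clock: 10.25
tcp_pos: [541.6, 383.0, 16.0]
tool_rot: [3.142, -0.011, -2.685]
wrist_force: [0.1, 0.1, -0.0]
width: -0.1
```

```bash
cat >> h.py <<'E'
def gpos(th,r=60,gap=0):
    u=np.array([-np.sin(th),np.cos(th)]); n=np.array([np.cos(th),np.sin(th)])
    s=abs(n[0])*11+abs(n[1])*14.5
    return np.array([12,30])+r*u+(3+s+gap)*n
def grow(ths,r=60):
    p0=w2d(manip.state()['tcp_pos']); 
    for t in ths:
        g=gpos(t,r)-p0; print(round(t,2),[1,round(-g[0]/1000,3),round(g[1]/1000,3),0,0])
E
python3 - <<'E'
from h import *
G=block('p9'); shift(20,-35,20); grow(np.arange(.4,1.6,.1))
E
```

```text
7 c 101.0 -34.9 [30.2 36.2] ang 0.2
mean [105.2 -32.3]
shift [-0.0101 -0.1303 -0.0013] turn -0.0012 now deck [10.  95.3] z 18.8 yawdeck -3.143 F [ 0.2 -0.6  1. ] w 0.0 t 10.3
0.4 [1, np.float64(0.004), np.float64(-0.003), 0, 0]
0.5 [1, np.float64(0.01), np.float64(-0.003), 0, 0]
0.6 [1, np.float64(0.015), np.float64(-0.004), 0, 0]
0.7 [1, np.float64(0.021), np.float64(-0.006), 0, 0]
0.8 [1, np.float64(0.026), np.float64(-0.008), 0, 0]
0.9 [1, np.float64(0.032), np.float64(-0.011), 0, 0]
1.0 [1, np.float64(0.037), np.float64(-0.015), 0, 0]
1.1 [1, np.float64(0.042), np.float64(-0.019), 0, 0]
1.2 [1, np.float64(0.047), np.float64(-0.024), 0, 0]
1.3 [1, np.float64(0.05), np.float64(-0.03), 0, 0]
1.4 [1, np.float64(0.054), np.float64(-0.036), 0, 0]
1.5 [1, np.float64(0.057), np.float64(-0.043), 0, 0]
1.6 [1, np.float64(0.059), np.float64(-0.049), 0, 0]
```

View pics/p9.png

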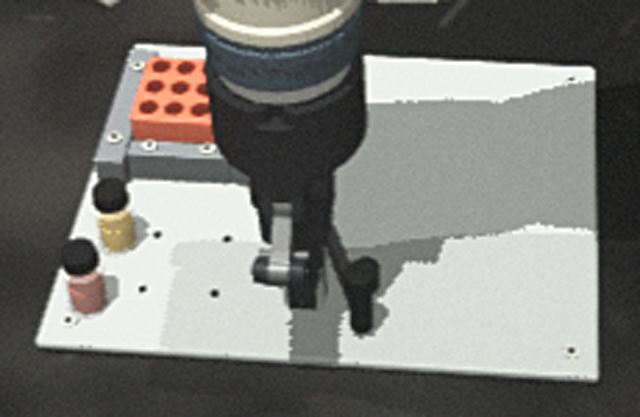

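Call:
drive_tool --pt "1 0.004 -0.003 0 0" --pt "1 0.01 -0.003 0 0" --pt "1 0.015 -0.004 0 0" --pt "1 0.021 -0.006 0 0" --pt "1 0.026 -0.008 0 0" --pt "1 0.032 -0.011 0 0" --pt "1 0.037 -0.015 0 0" --pt "1 0.042 -0.019 0 0" --pt "1 0.047 -0.024 0 0" --pt "1 0.05 -0.03 0 0" --pt "1 0.054 -0.036 0 0" --pt "1 0.057 -0.043 0 0"

```text
clock: 11.5
tcp_pos: [510.5, 319.2, 19.1]
tool_rot: [3.141, -0.008, -2.685]
wrist_force: [0.6, 0.7, -0.5]
width: 0.2
```

Run:
```python
from h import *
G=block('p10'); shift(20,-35,20); grow(np.arange(1.5,2.75,.1))
```

```text
18 c 78.0 -34.9 [76.3 36.3] ang 0.1
mean [ 78.  -34.9]
shift [-0.068  -0.0858 -0.0015] turn -0.0018 now deck [-47.9  51. ] z 19.1 yawdeck -3.143 F [-0.2 -0.1  0.4] w -0.1 t 11.55
1.5 [1, np.float64(-0.001), np.float64(0.001), 0, 0]
1.6 [1, np.float64(0.001), np.float64(-0.005), 0, 0]
1.7 [1, np.float64(0.002), np.float64(-0.01), 0, 0]
1.8 [1, np.float64(0.003), np.float64(-0.015), 0, 0]
1.9 [1, np.float64(0.003), np.float64(-0.021), 0, 0]
2.0 [1, np.float64(0.003), np.float64(-0.027), 0, 0]
2.1 [1, np.float64(0.003), np.float64(-0.033), 0, 0]
2.2 [1, np.float64(0.001), np.float64(-0.039), 0, 0]
2.3 [1, np.float64(-0.001), np.float64(-0.045), 0, 0]
2.4 [1, np.float64(-0.004), np.float64(-0.051), 0, 0]
2.5 [1, np.float64(-0.008), np.float64(-0.057), 0, 0]
2.6 [1, np.float64(-0.012), np.float64(-0.062), 0, 0]
2.7 [1, np.float64(-0.017), np.float64(-0.067), 0, 0]
```

View pics/p10.png

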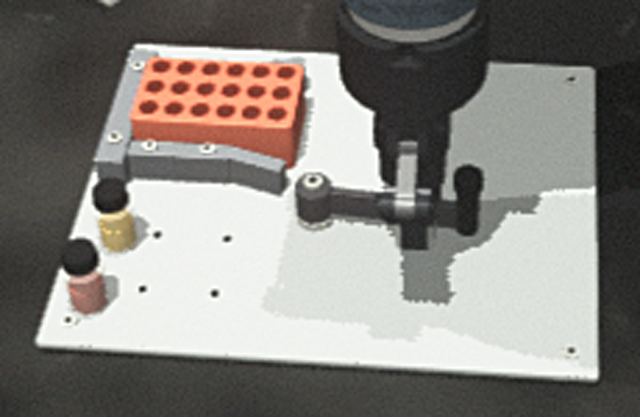

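Block is home: 18 holes, centre (78.0, −34.9) within calibration, aligned. The gate follows at about 1.5 rad.

Call:
drive_tool --pt "1 0.001 -0.005 0 0" --pt "1 0.002 -0.01 0 0" --pt "1 0.003 -0.015 0 0" --pt "1 0.003 -0.021 0 0" --pt "1 0.003 -0.027 0 0" --pt "1 0.003 -0.033 0 0" --pt "1 0.001 -0.039 0 0" --pt "1 -0.001 -0.045 0 0" --pt "1 -0.004 -0.051 0 0" --pt "1 -0.008 -0.057 0 0" --pt "1 -0.012 -0.062 0 0" --pt "1 -0.017 -0.067 0 0"

```text
clock: 12.75
tcp_pos: [555.8, 265.2, 18.9]
tool_rot: [-3.141, -0.009, -2.686]
wrist_force: [-0.6, 0.6, 0.6]
width: -0.3
```

Run:
```python
from h import *
G=block('p11'); shift(20,-35,20); grow([2.7,2.8,2.9,3,3.05,3.1,3.13,3.16,3.18])
```

```text
18 c 77.8 -35.0 [76.6 36.4] ang 0.1
mean [ 77.9 -34.9]
shift [-0.0499 -0.0176 -0.0015] turn -0.0023 now deck [-29.8 -17.3] z 18.9 yawdeck -3.144 F [0.2 0.7 0.4] w -0.3 t 12.8
2.7 [1, np.float64(0.001), np.float64(0.001), 0, 0]
2.8 [1, np.float64(-0.005), np.float64(-0.003), 0, 0]
2.9 [1, np.float64(-0.011), np.float64(-0.007), 0, 0]
3 [1, np.float64(-0.018), np.float64(-0.01), 0, 0]
3.05 [1, np.float64(-0.021), np.float64(-0.011), 0, 0]
3.1 [1, np.float64(-0.025), np.float64(-0.012), 0, 0]
3.13 [1, np.float64(-0.027), np.float64(-0.013), 0, 0]
3.16 [1, np.float64(-0.029), np.float64(-0.013), 0, 0]
3.18 [1, np.float64(-0.03), np.float64(-0.013), 0, 0]
```

View pics/p11.png

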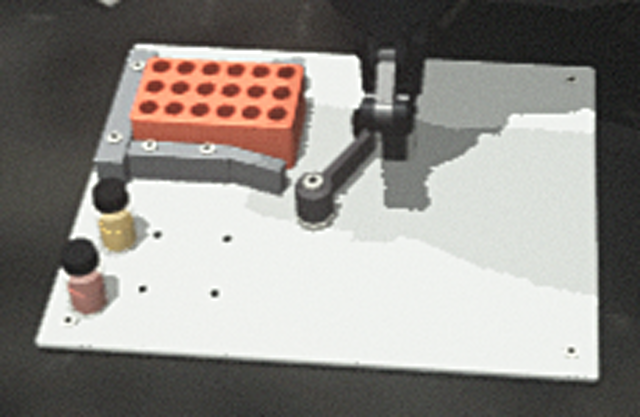

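Call:
drive_tool --pt "1 -0.005 -0.003 0 0" --pt "1 -0.011 -0.007 0 0" --pt "1 -0.015 -0.009 0 0" --pt "1 -0.018 -0.01 0 0" --pt "1 -0.021 -0.011 0 0" --pt "1 -0.023 -0.012 0 0" --pt "1 -0.025 -0.012 0 0" --pt "1 -0.025 -0.012 0 0"

```text
clock: 13.6
tcp_pos: [584.9, 265.1, 18.7]
tool_rot: [-3.141, -0.008, -2.686]
wrist_force: [-0.3, -0.4, -0.4]
width: 0.0
```

Call:
drive_tool --pt "1 -0.001 0 0 0" --pt "1 -0.002 0 0 0" --pt "1 -0.003 0 0 0" --pt "1 -0.003 0 0 0"

```text
clock: 14.0
tcp_pos: [587.1, 266.0, 18.7]
tool_rot: [-3.14, -0.009, -2.687]
wrist_force: [-3.6, -3.4, 2.1]
width: 0.1
```

Run:
```python
from h import *
G=block('p12'); shift(20,-35,20); grow([3.1,3.13,3.16,3.18])
```

```text
18 c 78.0 -34.9 [76.3 36.2] ang 0.1
mean [ 77.9 -34.9]
shift [-0.0223 -0.0053 -0.0015] turn -0.0025 now deck [ -2.3 -29.6] z 18.7 yawdeck -3.144 F [-3.4 -3.7  2.5] w 0.0 t 14.05
3.1 [1, np.float64(0.003), np.float64(0.0), 0, 0]
3.13 [1, np.float64(0.001), np.float64(-0.0), 0, 0]
3.16 [1, np.float64(-0.001), np.float64(-0.001), 0, 0]
3.18 [1, np.float64(-0.002), np.float64(-0.001), 0, 0]
```

View pics/p12.png

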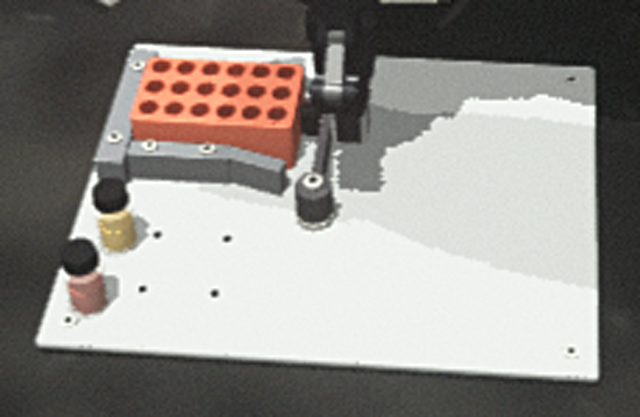

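Call:
drive_tool --pt "1 -0.001 0 0 0" --pt "1 -0.001 0 0 0" --pt "1 -0.001 0 0 0"

```text
clock: 14.35
tcp_pos: [587.1, 266.0, 18.7]
tool_rot: [-3.14, -0.011, -2.687]
wrist_force: [-5.9, -3.2, 2.0]
width: 0.7
```

Call:
drive_tool --pt "1 0.005 0 0 0" --pt "1 0.03 0 0 0" --pt "1 0.05 0 -0.03 0" --pt "1 0.09 0 -0.08 0" --pt "1 0.13 0 -0.12 0" --pt "1 0.16 0 -0.15 0" --pt "1 0.18 0 -0.17 0" --pt "1 0.18 0 -0.17 0" --pt "1 0.18 0 -0.17 0"

```text
clock: 15.25
tcp_pos: [427.3, 188.1, 191.6]
tool_rot: [-3.14, -0.008, -2.687]
wrist_force: [-0.8, -0.7, -0.7]
width: 0.2
```

Run:
```python
from h import *
G=block('p13'); shift(20,-35,20); look('t13')
p,_=snapshot('wrist'); cv2.imwrite('pics/w13.png',p[:,:,::-1])
```

```text
18 c 78.0 -34.9 [76.3 36.3] ang 0.1
mean [ 78.  -34.8]
shift [-0.2016 -0.0053  0.1687] turn -0.0027 now deck [-180.   -28.9] z 190.6 yawdeck -3.144 F [-0.8 -0.1  0.2] w 0.4 t 15.3
```

View pics/p13.png

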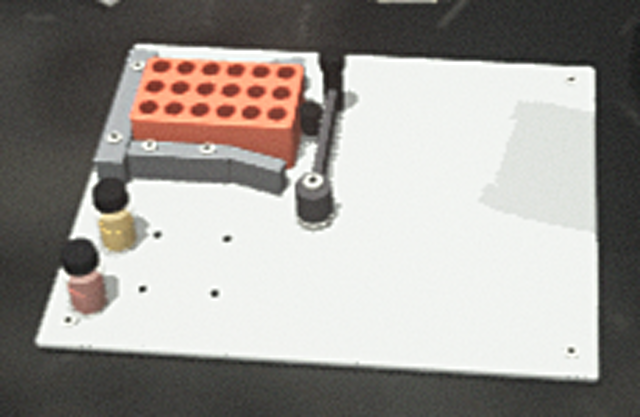

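View pics/t13z.png

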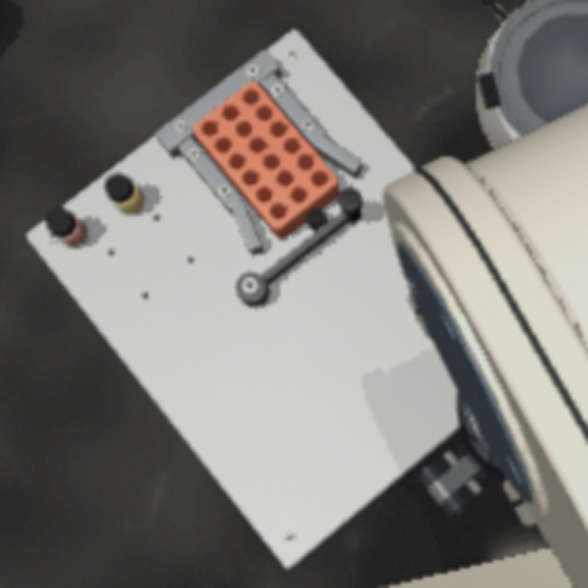

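Run:
```python
from h import *
ci=camera_info('top')
f=lambda p:np.array(p)/2.8+[180,135]
h=w2d(ray(ci,[f((252.5,287))],38))[0];k=w2d(ray(ci,[f((350,203))],60))[0];print(h,k); v=k-h; print(np.arctan2(-v[0],v[1])%(2*np.pi))
print('vials',[w2d(ray(ci,[f(p)],54))[0].round(1) for p in((120,186),(61,219))],'before',[w2d(ray(ci,[np.array(p)/3.4+[180,140]],54))[0].round(1) for p in((146,211),(74,251))])
print(manip.hand_in())
```

```text
[ 9.72144702 28.7651618 ] [  8.08691308 -56.34249964]
3.1223895290233377
vials [array([117.9,  55.3]), array([124.9,  99.8])] before [array([116.9,  55.9]), array([124. , 100.5])]
the job is handed in; nothing more can be done
None
```

The block is docked and the gate is closed on it. I handed the job in at about 15.3 s. No verdict is reported.

**What I did**
- With two fingertips spread about 30 mm apart, I pushed the askew block straight (it started about 15.5° off).
- That push left it about 10 mm off the lane's centre line. I nudged it back sideways with the shut fingers.
- I then pushed it down the lane until the tool was held up at the rear stop, with about 7–8 N (the limit is 35 N).
- With the shut fingers I pushed the gate bar round until the bumper met the block, with about 7 N, then backed the arm off clear.

**Last checks**
- **Block:** all 18 holes were found. The centre is at deck (78.0, −34.9) mm and the angle is 0.1°. Home is x = 77, so the 1 mm over is within the camera calibration, and it stayed put after I backed off.
- **Gate:** the final top view gives 3.12 rad, read by hand from the picture with an error of a few hundredths. Closed needs more than 3.08 rad. The tool position at contact pointed to 3.13–3.16 rad, so the two agree.
- **Vials:** they are within about 1 mm of where they stood.
- **Tape roll and cork:** I did not measure these again, but the tool stayed on the deck side and never went near them.

**Disagreement:** the two fixed cameras differed by about 2.5 mm on where the plate lies in deck y. I used the top camera's frame, because the gate pivot and the wrist view agreed with it.

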